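# Tighten and pin the castle nut of a tube shaker

## Task

The tube head has just been put back on the laboratory shaker and vibration must not work it loose. Turn the castle nut clockwise until it is snug on its washer, then a little further, only to the first slot that lines up with the cross hole in the spindle. Then push the red-handled locking pin through slot and hole until its collar meets the nut, let go of it, and leave the oil bottle, the small white box and the timer where they are.

Things in the scene. Friction and masses are not known exactly. Their poses are not given: they have to be found in the camera images.
- nut (a joint): turn of the castle nut, rad; grows clockwise from above (tightening, 2 mm down a turn). 0 = snug, just bearing on its washer; starts 0.8 to 1.15 short. Takes about 0.05 N m when loose, rising past 0 to about 0.3 N m at 0.9; stays where left. A slot meets the cross hole every 1.047: once while still loose, then, the one wanted, between 0.35 and 0.90. Past 1.1 is too far.
- nut_grip (a point): bright steel castle nut on the upright spindle; point on its axis, half-way up its hexagon, which is 36 mm across flats, 22 mm high. x axis level, along one pair of slots and square to a pair of flats. Washer (47 mm across, loose on the spindle) from 11 mm, head plate from 14 mm below this point: keep fingertips less than 10 mm below it. Crown top 23 mm, spindle end 31 mm above it; no other part is higher than 10 mm below it.
- slot_0 (a point): on the nut's axis, at the height of the cross hole, turning with the nut: x axis along the first pair of slots (as nut_grip). The six slots, 9 mm wide and 12 mm deep, cut the round crown (34 mm across) on top of the hexagon, one over the middle of each flat.
- slot_1 (a point): same point, x axis along the second pair of slots, 60 degrees counter-clockwise from the first
- slot_2 (a point): same point, x axis along the third pair of slots, 120 degrees counter-clockwise from the first
- cross_hole (a point): centre of the 7 mm hole right through the dark threaded spindle (20 mm thick, does not turn), 17.5 mm above nut_grip when the nut is snug, 120.5 mm above the desk. x axis level, along the hole, as is the yellow paint line on the spindle's end; the end towards -x looks more or less towards the robot. Either end will do.
- pin_grip (a point): centre of the locking pin's red grip, a block 24 mm long (x), 14 wide (y), 24 high (z), lying on the desk on its lower face, so this point is 12 mm up. x axis from the grip along the steel shank, which is level with this point and in the middle of the width. 40 g, balanced about 7 mm ahead of this point.
- pin_collar (a point): front face of the pin's steel collar (12 mm across, 5 mm long), on the shank's axis, 17 mm ahead of pin_grip. The shank, 5 mm thick, runs from here 44 mm along the pin's +x; its last 4 mm taper to 2 mm. Collar against the nut's crown: this point is 17 mm from cross_hole and the tip sticks out beyond the far side.
- shaker: white and grey tube shaker, fixed, 150 mm square; origin in the middle of its underside on the desk, x towards its back (black panel with knob at -x). Base 46 mm high; above it on four posts a square aluminium head plate, 130 mm, with eight empty tube holes, top 89 mm above the desk; screw heads at its corners to 92 mm.
- oil_bottle: brown bottle with a black cap, 27 mm across, 62 mm high, standing on the desk; origin at the centre of its underside. To be left alone.
- cover_box: small white box, 36 x 36 x 24 mm, on the desk; origin at the centre of its underside. To be left alone.
- timer_1: small white bench timer, 66 x 70 x 18 mm, on the desk; origin at the centre of its underside. To be left alone.
- pin: the whole locking pin; origin below pin_collar, level with the underside of the grip; axes as for pin_grip
Not all that is in view belongs to the job. What is shaped like the pin but purple is not meant.

How it is judged (in metres and radians):
On the way:
1. the nut is turned past snug until a slot lines up with the cross hole (value of joint nut between 0.2 and 1.1 rad and angle between the x axis of any of slot_0, slot_1, slot_2 and the x axis of cross_hole, either way round below 0.13 rad and distance between pin_collar and cross_hole above 0.03 m), for 0.2 s.
At the end, for the whole second after the job is handed in: The nut is tight, between 0.2 and 1.1 rad past snug, with a slot within 7 degrees of the cross hole; the pin lies through slot and hole, in line with the hole within 14 degrees and its collar face within 23 mm of the middle of the hole (6 mm of the nut's crown), at rest and let go (value of joint nut between 0.2 and 1.1 rad and angle between the x axis of any of slot_0, slot_1, slot_2 and the x axis of cross_hole, either way round below 0.13 rad and distance between pin_collar and cross_hole below 0.023 m and angle between the x axis of pin_collar and the x axis of cross_hole, either way round below 0.25 rad and velocity of joint nut between -0.05 and 0.05 rad/s and linear speed of pin below 0.02 m/s); the robot touches nothing.
It fails at once if the nut is turned beyond the first slot past snug (more than 1.1 rad) (value of joint nut above 1.1 rad).
It fails at once if the oil bottle is pushed more than 3 cm away (distance of oil_bottle from where it was at the start of the episode above 0.03 m).
It fails at once if the small white box is pushed more than 3 cm away (distance of cover_box from where it was at the start of the episode above 0.03 m).
It fails at once if the timer is pushed more than 3 cm away (distance of timer_1 from where it was at the start of the episode above 0.03 m).
It also fails if it takes over 64 s, if anything falls off the work surface, if the arm or the gripper's body presses on something with over 40 N, if the wrist force passes 120 N, or if a joint passes its speed limit or range.

## Robot

A 6-joint arm with a two-finger parallel gripper is mounted at the origin on a cart in front of the work surface, level with it; the furniture and walls round the work are solid. World frame = base frame: x ahead of the robot, y to its left, z up, the work surface at z = 0. Lengths are in m, angles in degrees, forces in N, time in s.
With the tool pointing down it reaches from about 0.4 to 0.825 m from the base axis. Payload 7 kg.
Tool frame: the origin (TCP) lies midway between the tips of the shut fingers; the grasp point (between the pads) lies 19 mm behind it; z points along the fingers, y is the direction in which the jaws open and shut (so a half turn about z gives the same grasp; the last joint's range is limited). The gripper opens to 88 mm and grips with 3 to 60 N. Pads are 19 mm wide; open, the fingers measure 130 mm over their backs; the gripper's body (78 mm by 193 mm) begins 47 mm behind the grasp point.
Start: joints at [87.554, 20.546, 0.682, 0, -70.136, -16.507], TCP at [0.219, 0.638, 0.227] pointing down, gripper open.
Joint ranges: [-176.03, 176.03], [-82.01, 121.73], [-58.28, 71.71], [-173.87, 95.51], [-174.79, -0.11], [-173.66, 173.66]. Speed limits (degrees/s): [136.94, 136.94, 172.46, 180, 180, 180].

## Interface

Orientations are given as a 3x3 rotation matrix whose columns are the frame's x, y, z axes.
In Python, from rig import robot gives the robot as it stands. Calls block until the motion is done:
- robot.goto(position, orientation): joint-space move of the TCP to a pose.
- robot.servo_line(position, ori=None, speed=0.15): straight line of the TCP; ori=None keeps the orientation; speed is the mean speed in m/s.
- robot.movej(angles): joint-space move.
- robot.move_gripper(opening): opening from 0.0 (shut) to 1.0 (fully open); the grip force is fixed at half the most; returns when the fingers have stopped.
- robot.dwell(seconds).
- robot.ik(position, orientation): joint angles nearest the present ones, or None.
- robot.grab_frame(name): name is "scene" or "top"; returns (picture, depth): 384x512x3 uint8, red, green, blue; 384x512 float32, m along the optical axis (not along the pixel's ray), 0 where there is no reading.
- robot.camera_info(name): a dict with "vfov" (degrees; the focal length in pixels is half the picture's height over the tangent of half this angle, whatever the lens; pixels are square), "cx", "cy" (the principal point, pixels), "view" (4x4, takes a point from world to camera coordinates). Camera axes: x right, y down, z forward; pixel columns grow to the right and rows downward; lengths in m; the calibration is good to about 2 mm. A picture is of the moment at which its call begins. camera_info takes no time and is no camera call.
A pose or a line that the arm cannot do raises robot.Unreachable and nothing moves.
- robot.job_done(): hands the job in, once; it reports no verdict.
Readings, each from a call of its own:
- robot.read_t(): time.
- robot.read_qpos(): joint angles.
- robot.read_qvel(): joint speeds.
- robot.read_effort(): joint torques, N m.
- robot.read_position(): TCP position.
- robot.read_tcp_rot(): TCP orientation.
- robot.read_force(): force on the tool from outside, world axes, zero at the start.
- robot.read_ft_torque(): the same for the moment, N m.
- robot.read_grip_width(): opening from 0.0 (shut) to 1.0 (fully open).
Only numpy, scipy, OpenCV 4.12 (cv2) and the standard library are available. Lean on these libraries where they do the work, as an engineer would, in place of code of your own. Each camera call takes 0.05 s, during which the arm holds its last target.

## Working session

There is one attempt and no reset: what is moved stays moved. The work goes in short steps, each a Python script; the robot and the scene stay as the last script left them, time stands still between calls to the robot, and variables do not carry over. Pictures are saved under pics/ and viewed, and the job is handed in when it is done.

```bash
ls; mkdir -p pics; cat > h.py <<'E'
import numpy as np, cv2
from rig import robot
def K(n):
    c=robot.camera_info(n); f=192/np.tan(np.radians(c['vfov'])/2); return f,c['cx'],c['cy'],np.array(c['view'])
def world(n,u,v,d):
    f,cx,cy,V=K(n); p=np.array([(u-cx)*d/f,(v-cy)*d/f,d,1.]); return (np.linalg.inv(V)@p)[:3]
def cloud(n,D):
    f,cx,cy,V=K(n); v,u=np.mgrid[:384,:512]; P=np.stack([(u-cx)*D/f,(v-cy)*D/f,D,np.ones_like(D)],-1)
    return (P@np.linalg.inv(V).T)[...,:3]
def proj(n,p):
    f,cx,cy,V=K(n); q=V@np.append(p,1); return np.array([f*q[0]/q[2]+cx,f*q[1]/q[2]+cy])
def rayz(n,u,v,z):
    f,cx,cy,V=K(n); I=np.linalg.inv(V); d=I[:3,:3]@np.array([(u-cx)/f,(v-cy)/f,1]); o=I[:3,3]; return o+d*(z-o[2])/d[2]
E
python3 - <<'E'
from h import *
for n in("scene","top"):
    p,d=robot.grab_frame(n); np.savez(f'{n}0.npz',p=p,d=d); cv2.imwrite(f'pics/{n}0.png',cv2.resize(p[:,:,::-1],(800,600)))
    c=robot.camera_info(n); print(n,c['vfov'],c['cx'],c['cy'],np.round(np.linalg.inv(c['view']),3))
print(robot.read_t(),robot.read_tcp_rot())
E
```

```text
pics
scene 53.717682887396926 254.33846206379744 191.19466509968547 [[ 0.641 -0.378  0.668 -0.064]
 [-0.767 -0.34   0.544 -0.621]
 [ 0.022 -0.861 -0.508  0.56 ]
 [ 0.     0.     0.     1.   ]]
top 55.664983396864685 255.06974788563866 193.37342678112873 [[-0.006 -0.988  0.155  0.413]
 [-1.     0.003 -0.019 -0.129]
 [ 0.019 -0.155 -0.988  0.921]
 [ 0.     0.     0.     1.   ]]
0.1 [[ 9.45730248e-01 -3.24952592e-01 -3.32086073e-04]
 [-3.24952728e-01 -9.45729198e-01 -1.41705143e-03]
 [ 1.46411039e-04  1.44806067e-03 -9.99998941e-01]]
```

View pics/scene0.png

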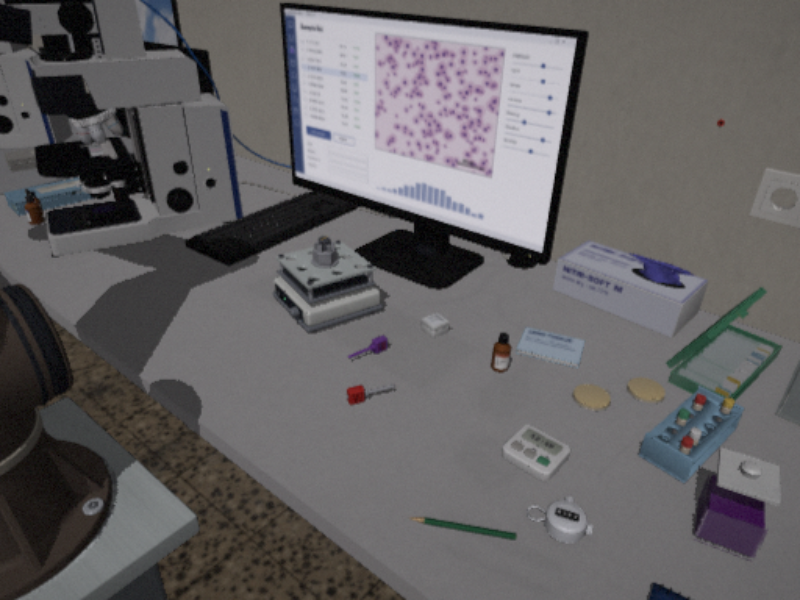

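View pics/top0.png

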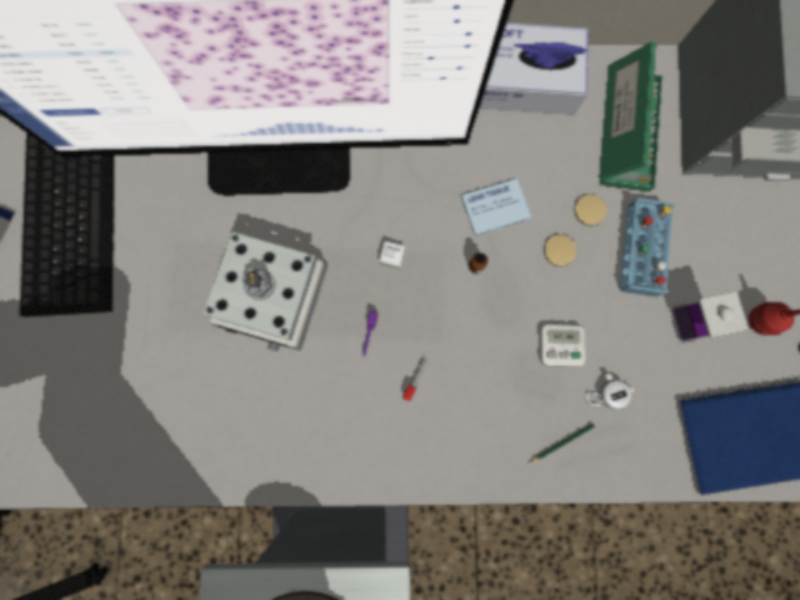

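The red-handled pin is at about top (412,382) and scene (372,393). The purple one, at top (371,330) and scene (368,348), is the decoy. I'll enlarge the pin and nut.

```bash
python3 - <<'E'
from h import *
T=np.load('top0.npz');S=np.load('scene0.npz')
def crop(p,u0,u1,v0,v1,w,h): return cv2.resize(p[v0:v1,u0:u1,::-1],(w,h),interpolation=cv2.INTER_CUBIC)
a=crop(T['p'],225,285,200,260,400,300*4//3)[:300]
top=np.hstack([crop(T['p'],130,210,140,220,400,400)[:300*1+100],crop(T['p'],225,285,200,260,400,400)])
cv2.imwrite('pics/c_top.png',top)
cv2.imwrite('pics/c_scene.png',np.hstack([crop(S['p'],170,250,145,215,400,350),crop(S['p'],215,265,210,260,400,350)]))
C=cloud('top',T['d']);
hsv=cv2.cvtColor(T['p'],cv2.COLOR_RGB2HSV)
m=((hsv[...,0]<8)|(hsv[...,0]>172))&(hsv[...,1]>130); m[:, :225]=0;m[:,290:]=0;m[:220]=0;m[270:]=0
v,u=np.nonzero(m);print(u.mean(),v.mean(),len(u),np.median(C[m],0))
# tall things
cs=cloud('scene',S['d']); m=(cs[...,0]>.3)&(cs[...,0]<.8)&(cs[...,1]>-.1)&(cs[...,1]<.4)&(cs[...,2]>.1)
for q in (C,cs):
  m=(q[...,0]>.3)&(q[...,1]>-.2)&(q[...,1]<.5)&(q[...,2]>.15); print(q[m].min(0),q[m].max(0),m.sum())
  m=(q[...,0]>.3)&(q[...,0]<.7)&(q[...,1]>0)&(q[...,1]<.3)&(q[...,2]>.1)&(q[...,2]<.15); print(q[m].mean(0),q[m].min(0),q[m].max(0),m.sum())
E
```

```text
261.425 250.875 40 [ 0.41147233 -0.16029403  0.02354213]
[ 0.41272286 -0.19997413  0.15002491] [0.78421413 0.35811556 0.92061864] 26032
[0.56821629 0.0577792  0.12142288] [0.55115658 0.04072204 0.10003   ] [0.58881583 0.07798292 0.13695769] 250
[ 0.65456931 -0.19999552  0.15000311] [1.04881843 0.49995915 0.4946541 ] 23791
[0.56544967 0.05598658 0.11628069] [0.55178586 0.04129897 0.10044316] [0.58745106 0.08029471 0.13374076] 182
```

View pics/c_top.png

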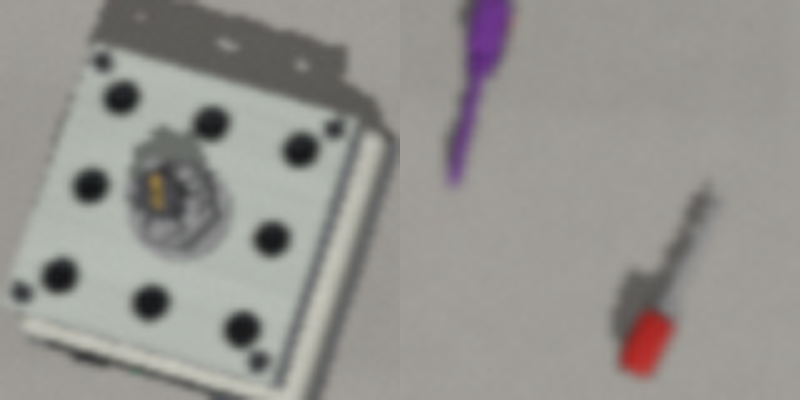

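View pics/c_scene.png

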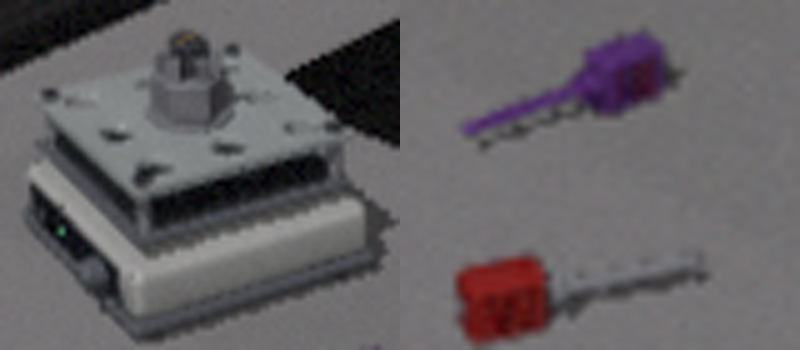

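The shapes match: the red one has a block grip, collar and grey shank, and its shank points up and to the right in the top view. The nut is near world (0.568, 0.058). I'll average some frames for precise angles and check clearance to the monitor.

```bash
python3 - <<'E'
from h import *
for n in("scene","top"):
    P=[];D=[]
    for i in range(10):
        p,d=robot.grab_frame(n);P.append(p.astype(float));D.append(d)
    D=np.array(D);D[D==0]=np.nan
    np.savez(f'{n}A.npz',p=np.mean(P,0),d=np.nanmedian(D,0)); print(n,np.std(P,0).mean(),np.nanstd(D,0)[180:200,170:190].mean())
def crop(p,u0,u1,v0,v1,w,h): return cv2.resize(np.clip(p[v0:v1,u0:u1,::-1]*1.3,0,255).astype(np.uint8),(w,h),interpolation=cv2.INTER_CUBIC)
T=np.load('topA.npz')['p'];S=np.load('sceneA.npz')['p']
cv2.imwrite('pics/nutA.png',np.hstack([crop(T,150,180,162,198,400,480),crop(S,195,225,148,184,400,480)]))
q=cloud('scene',np.load('sceneA.npz')['d'])
m=(q[...,0]>.3)&(q[...,1]>-.2)&(q[...,1]<.4)&(q[...,2]>.14)
for z in np.arange(.14,.4,.04):
    k=m&(q[...,2]>z)&(q[...,2]<z+.04); k2=k&(q[...,1]<.16)&(q[...,1]>-.05); print(round(z,2),np.percentile(q[k][:,0],[0,1,5]).round(3),k2.sum(),np.percentile(q[k2][:,0],[0,1,5]).round(3) if k2.sum() else '')
E
```

```text
scene 1.8145149508052565 0.0018154338
top 0.6800243072137742 0.0013129796
0.14 [0.76  0.763 0.765] 726 [0.77  0.77  0.771]
0.18 [0.759 0.762 0.765] 764 [0.769 0.77  0.771]
0.22 [0.76  0.762 0.765] 814 [0.77  0.77  0.771]
0.26 [0.759 0.762 0.765] 858 [0.77  0.771 0.771]
0.3 [0.759 0.763 0.765] 903 [0.77  0.771 0.771]
0.34 [0.76  0.762 0.765] 959 [0.77  0.771 0.771]
0.38 [0.76  0.763 0.765] 1015 [0.77  0.771 0.771]
```

View pics/nutA.png

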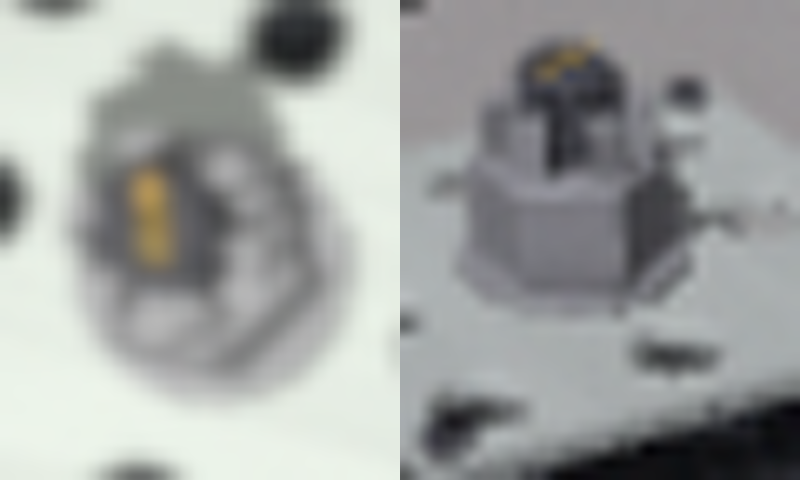

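```bash
python3 - <<'E'
from h import *
for n,(u0,u1,v0,v1) in (("top",(152,175,168,190)),("scene",(200,216,148,160))):
    A=np.load(n+'A.npz');p=A['p']; c=p[v0:v1,u0:u1]
    w=np.clip(c[...,0]-c[...,2]-25,0,None); v,u=np.mgrid[v0:v1,u0:u1]
    Q=np.array([rayz(n,a,b,.134) for a,b in zip(u.ravel(),v.ravel())])[:,:2]; w=w.ravel()
    for g in(1,.0):
        ww=w if g else (w>0)*1.
        mu=(Q*ww[:,None]).sum(0)/ww.sum(); C=((Q-mu).T*ww)@(Q-mu)/ww.sum(); e,V=np.linalg.eigh(C); d=V[:,1]
        print(n,mu.round(4),(w>0).sum(),np.sqrt(e),'yaw',np.degrees(np.arctan2(d[1],d[0]))%180)
    q=cloud(n,A['d'])
    m=(abs(q[...,0]-.566)<.04)&(abs(q[...,1]-.06)<.04)&(q[...,2]>.128)&(q[...,2]<.145)
    print('spindle top',q[m].mean(0),m.sum())
    m=(abs(q[...,0]-.55)<.1)&(abs(q[...,1]-.06)<.1)&(q[...,2]>.08)&(q[...,2]<.095)
    print('plate',np.median(q[m],0),q[m][:,:2].min(0),q[m][:,:2].max(0),m.sum(), cv2.minAreaRect(q[m][:,:2].astype(np.float32)))
    # red
    hsv=cv2.cvtColor(np.clip(p,0,255).astype(np.uint8),cv2.COLOR_RGB2HSV)
    m=((hsv[...,0]<8)|(hsv[...,0]>172))&(hsv[...,1]>110)&(abs(q[...,0]-.42)<.08)&(abs(q[...,1]+.16)<.08)
    print('red',m.sum(),q[m].mean(0),q[m].min(0),q[m].max(0), cv2.minAreaRect(q[m&(q[...,2]>.018)][:,:2].astype(np.float32)))
E
```

```text
top [0.5723 0.0622] 19 [0.00129005 0.00387882] yaw 9.670774006113362
top [0.5712 0.0619] 19 [0.00167981 0.00420557] yaw 8.354078269481192
spindle top [0.57075474 0.05995125 0.13373638] 65
plate [0.56828496 0.05829277 0.08888407] [ 0.49158628 -0.01925445] [0.64960147 0.13994213] 2543 ((0.5710051655769348, 0.06084626913070679), (0.13022936880588531, 0.1299407184123993), 73.34417724609375)
red 47 [ 0.41147044 -0.16101377  0.02254791] [ 0.40183089 -0.16999256 -0.00063822] [ 0.42113445 -0.1527341   0.02507698] ((0.41101786494255066, -0.16111359000205994), (0.010852542705833912, 0.021687155589461327), 62.8089714050293)
scene [0.5699 0.06  ] 3 [0.0009959  0.00221649] yaw 9.450405743396658
scene [0.5687 0.0592] 3 [0.00093006 0.00347168] yaw 10.438953817533417
spindle top [0.56911796 0.0597448  0.13112335] 28
plate [0.55478875 0.04497216 0.0867547 ] [ 0.49138676 -0.01778737] [0.64824856 0.14209452] 939 ((0.5709792971611023, 0.061698876321315765), (0.1309889853000641, 0.12998802959918976), 73.50267028808594)
red 109 [ 0.4083342  -0.16400071  0.01521381] [ 0.39895848 -0.17107301  0.00216638] [ 0.42185183 -0.15188408  0.02256632] ((0.4109112322330475, -0.16106438636779785), (0.013163147494196892, 0.022301798686385155), 62.8228645324707)
```

```bash
python3 - <<'E'
from h import *
A=np.load('topA.npz');p=A['p'];q=cloud('top',A['d'])
print('tip',rayz('top',270.7,227.7,.012))
g=np.array([.411,-.161])
hsv=cv2.cvtColor(np.clip(p,0,255).astype(np.uint8),cv2.COLOR_RGB2HSV)
m=((hsv[...,0]<8)|(hsv[...,0]>172))&(hsv[...,1]>110)&(abs(q[...,0]-.42)<.08)&(abs(q[...,1]+.16)<.08)&(q[...,2]>.018)
for n in('top','scene'):
    A=np.load(n+'A.npz');q=cloud(n,A['d'])
    s=(q[...,2]>.007)&(q[...,2]<.018)&(np.hypot(q[...,0]-g[0],q[...,1]-g[1])<.08)&(np.hypot(q[...,0]-g[0],q[...,1]-g[1])>.02)&(q[...,1]<-.155)&(q[...,0]>.41)
    X=q[s];print(n,s.sum(),X.round(3)[::3])
    if s.sum()>3:
        vx,vy,x,y=cv2.fitLine(X[:,:2].astype(np.float32),cv2.DIST_HUBER,0,.01,.01).ravel();print('yaw',np.degrees(np.arctan2(vy,vx)),'lateral of g',(g-[x,y])@np.array([-vy,vx]))
# reach
Rz=lambda a:np.array([[np.cos(a),np.sin(a),0],[np.sin(a),-np.cos(a),0],[0,0,-1.]])
print('q',robot.read_qpos())
for a in range(-180,181,30):
    j=robot.ik([.571,.061,.12],Rz(np.radians(a))); print(a,None if j is None else np.round(j,1))
E
```

```text
tip [ 0.46870792 -0.18520899  0.012     ]
top 33 [[ 0.463 -0.188  0.013]
 [ 0.46  -0.191  0.014]
 [ 0.455 -0.186  0.015]
 [ 0.453 -0.186  0.014]
 [ 0.448 -0.181  0.014]
 [ 0.446 -0.18   0.016]
 [ 0.443 -0.181  0.014]
 [ 0.441 -0.181  0.013]
 [ 0.436 -0.173  0.012]
 [ 0.433 -0.173  0.014]
 [ 0.431 -0.173  0.015]]
yaw -28.514591 lateral of g 0.0009135208395271155
scene 38 [[ 0.462 -0.187  0.012]
 [ 0.456 -0.186  0.013]
 [ 0.463 -0.19   0.011]
 [ 0.448 -0.181  0.012]
 [ 0.454 -0.186  0.011]
 [ 0.46  -0.189  0.009]
 [ 0.438 -0.175  0.012]
 [ 0.443 -0.18   0.011]
 [ 0.449 -0.184  0.01 ]
 [ 0.431 -0.173  0.012]
 [ 0.437 -0.176  0.01 ]
 [ 0.443 -0.18   0.009]
 [ 0.432 -0.175  0.01 ]]
yaw -28.528254 lateral of g 0.0007486360148220017
q [ 8.75532389e+01  2.05452262e+01  6.80371250e-01 -1.57283552e-03
 -7.01361157e+01 -1.65066219e+01]
-180 [  25.6   16.4  -20.4    0.   -53.2 -115.6]
-150 [ 25.6  16.4 -20.4   0.  -53.2 -85.6]
-120 [ 25.6  16.4 -20.4   0.  -53.2 -55.6]
-90 [ 25.6  16.4 -20.4   0.  -53.2 -25.6]
-60 [ 25.6  16.4 -20.4   0.  -53.2   4.4]
-30 [ 25.6  16.4 -20.4   0.  -53.2  34.4]
0 [ 25.6  16.4 -20.4   0.  -53.2  64.4]
30 [ 25.6  16.4 -20.4   0.  -53.2  94.4]
60 [ 25.6  16.4 -20.4   0.  -53.2 124.4]
90 [ 25.6  16.4 -20.4   0.  -53.2 154.4]
120 None
150 [  25.6   16.4  -20.4    0.   -53.2 -145.6]
180 [  25.6   16.4  -20.4    0.   -53.2 -115.6]
```

```bash
python3 - <<'E'
from h import *
c=np.array([.571,.061])
for b in range(-30,30,5):
    print(b,end=': ')
    for k in range(6):
        a=np.radians(b+30+60*k); P=proj('scene',np.append(c+.0208*np.array([np.cos(a),np.sin(a)]),.103)); print(P.round(1),end=' ')
    print()
print('axis',proj('scene',np.append(c,.103)),proj('scene',np.append(c,.134)))
def ov(n,b,u0,u1,v0,v1,s=13):
    p=np.load(n+'A.npz')['p'];im=cv2.resize(np.clip(p[v0:v1,u0:u1,::-1]*1.3,0,255).astype(np.uint8),None,fx=s,fy=s,interpolation=cv2.INTER_CUBIC)
    pts=lambda r,z,n0:np.array([(proj(n,np.append(c+r*np.array([np.cos(t),np.sin(t)]),z))-[u0-.5,v0-.5])*s for t in n0]).astype(np.int32)
    hx=np.radians(b+30+60*np.arange(6))
    for z in(.0925,.1145): cv2.polylines(im,[pts(.0208,z,hx)],True,(0,0,255),1)
    cv2.polylines(im,[pts(.017,.1265,np.linspace(0,6.28,40))],True,(0,255,0),1)
    cv2.polylines(im,[pts(.010,.134,np.linspace(0,6.28,40))],True,(255,0,0),1)
    for k in range(6):
        t=np.radians(b+60*k); d=np.array([np.cos(t),np.sin(t)]);nn=np.array([-d[1],d[0]])
        for s_ in(-1,1):
            L=np.array([(proj(n,np.append(c+r*d+s_*.0045*nn,.1265))-[u0-.5,v0-.5])*s for r in(.010,.0165)]).astype(int)
            cv2.line(im,tuple(map(int,L[0])),tuple(map(int,L[1])),(255,0,255),1)
    return im
for b in(-10,0,10,20,30,-20):
    cv2.imwrite(f'pics/ov{b}.png',np.hstack([ov('top',b,150,180,162,195),ov('scene',b,195,225,148,181)]))
E
```

```text
-30: [213.1 159.9] [205.8 159.1] [200.2 161.6] [202.  164.9] [209.6 165.6] [215.1 163.1] 
-25: [212.6 159.7] [205.2 159.2] [200.1 161.9] [202.5 165.1] [210.2 165.5] [215.2 162.8] 
-20: [212.1 159.5] [204.5 159.4] [200.  162.2] [203.  165.2] [210.9 165.4] [215.3 162.5] 
-15: [211.6 159.4] [203.9 159.5] [199.9 162.5] [203.6 165.4] [211.5 165.2] [215.4 162.2] 
-10: [211.  159.2] [203.4 159.7] [199.9 162.8] [204.2 165.5] [212.  165.1] [215.3 161.9] 
-5: [210.4 159.1] [202.8 159.9] [200.  163.1] [204.8 165.6] [212.6 164.9] [215.2 161.6] 
0: [209.7 159.1] [202.3 160.1] [200.1 163.4] [205.5 165.7] [213.1 164.6] [215.1 161.3] 
5: [209.1 159. ] [201.9 160.3] [200.3 163.6] [206.2 165.8] [213.5 164.4] [214.9 161. ] 
10: [208.4 159. ] [201.4 160.5] [200.5 163.9] [206.8 165.8] [214.  164.2] [214.6 160.8] 
15: [207.8 159. ] [201.1 160.8] [200.8 164.2] [207.5 165.8] [214.3 163.9] [214.3 160.5] 
20: [207.1 159. ] [200.7 161. ] [201.2 164.4] [208.2 165.8] [214.6 163.6] [214.  160.3] 
25: [206.4 159.1] [200.5 161.3] [201.6 164.7] [208.9 165.7] [214.9 163.4] [213.6 160.1] 
axis [207.6488833  162.33177665] [207.17298633 151.87300808]
```

View pics/ov-10.png

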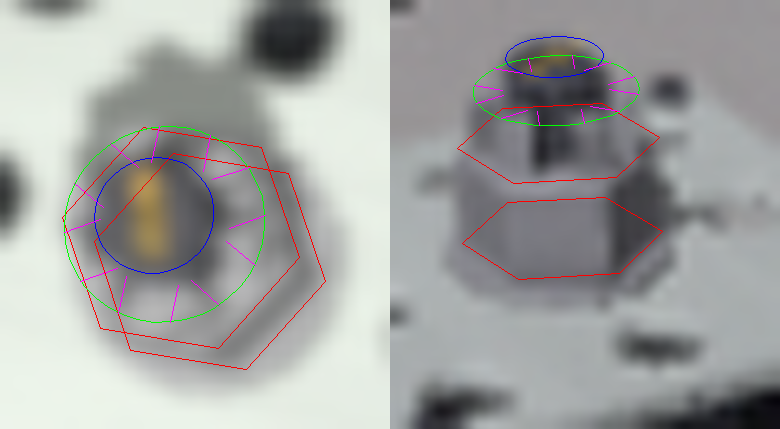

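View pics/ov-20.png

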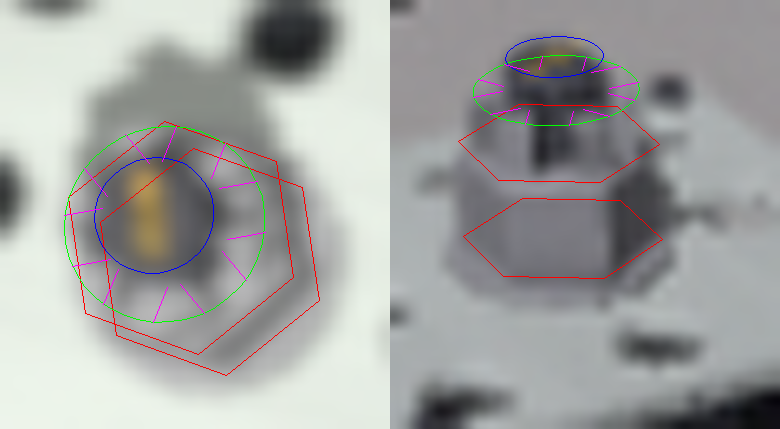

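The nut's slots sit at yaw ≈ -15° (mod 60) and the hole at about 9.5°. The total clockwise turn is therefore about 95° (1.66 rad), which fits the stated ranges. Before moving I'll check the transit for tall objects.

```bash
python3 - <<'E'
from h import *
for n in('scene','top'):
    q=cloud(n,np.load(n+'A.npz')['d']).reshape(-1,3)
    m=(q[:,2]>.13)&(q[:,2]<.6)&(q[:,0]>.05)&(q[:,1]>.1); X=q[m]; r=np.hypot(X[:,0],X[:,1]);th=np.degrees(np.arctan2(X[:,1],X[:,0]))
    for t in range(0,90,10):
        k=(th>=t)&(th<t+10)
        if k.sum()>5: print(n,t,k.sum(),np.percentile(r[k],[0,2]).round(3))
E
```

```text
scene 0 1462 [0.776 0.778]
scene 10 4506 [0.779 0.784]
scene 20 2260 [0.812 0.816]
scene 30 3770 [0.808 0.812]
scene 40 7616 [0.694 0.706]
scene 50 5265 [0.673 0.683]
scene 60 1062 [0.7   0.719]
top 0 1944 [0.777 0.779]
top 10 7257 [0.782 0.783]
top 20 1762 [0.815 0.816]
```

The microscope is close to the direct path (r ≈ 0.67 m), so I'll retract first, then swing over to the nut.

```bash
cat >> h.py <<'E'
def R(a):
    a=np.radians(a); return np.array([[np.cos(a),np.sin(a),0],[np.sin(a),-np.cos(a),0],[0,0,-1.]])
def st():
    r=robot.read_tcp_rot(); print('t',round(robot.read_t(),2),'p',np.round(robot.read_position(),4),'a',round(np.degrees(np.arctan2(r[1][0],r[0][0])),2),'F',np.round(robot.read_force(),1),'M',np.round(robot.read_ft_torque(),2),'g',round(robot.read_grip_width(),3))
E
python3 - <<'E'
from h import *
st()
robot.servo_line([.147,.43,.25],speed=.3); st()
robot.goto([.45,.08,.25],R(75)); st()
robot.move_gripper(.75)
robot.goto([.571,.061,.17],R(75)); st()
E
```

```text
t 1.1 p [0.2192 0.6384 0.2266] a -18.95 F [ 0.4 -1.4 -0.1] M [ 0.02  0.02 -0.02] g 1.0
t 1.99 p [0.147  0.4306 0.2504] a -18.92 F [0.3 0.2 0.2] M [ 0.05 -0.01  0.06] g 1.0
t 4.3 p [0.4501 0.0803 0.2498] a 74.99 F [-0.6 -0.8  0.3] M [-0.14 -0.09  0.01] g 0.999
t 5.57 p [0.571  0.0605 0.1691] a 74.95 F [ 0.2 -0.8  0.6] M [-0.06 -0.09  0.  ] g 0.751
```

```bash
python3 - <<'E'
from h import *
robot.servo_line([.571,.061,.097],ori=R(75),speed=.08); st()
robot.move_gripper(.5); st()
robot.move_gripper(0.0); st()
robot.dwell(.2); st()
p,d=robot.grab_frame('scene'); cv2.imwrite('pics/grip1.png',cv2.resize(p[110:210,130:290,::-1],(800,500),interpolation=cv2.INTER_CUBIC))
E
```

```text
t 6.63 p [0.5714 0.0611 0.0975] a 75.01 F [-0.6  0.1 -0.9] M [-0.05 -0.11  0.02] g 0.752
t 7.26 p [0.571 0.061 0.097] a 75.0 F [-0.1 -0.2  0.1] M [-0.1  -0.1  -0.04] g 0.498
t 7.58 p [0.5713 0.061  0.097 ] a 75.01 F [ 1.2 -2.7 -1. ] M [-0.57 -0.85  0.  ] g 0.409
t 7.78 p [0.5713 0.0609 0.0971] a 75.0 F [ 2.9 -0.6 -2.2] M [-0.74 -1.13  0.02] g 0.407
```

View pics/grip1.png

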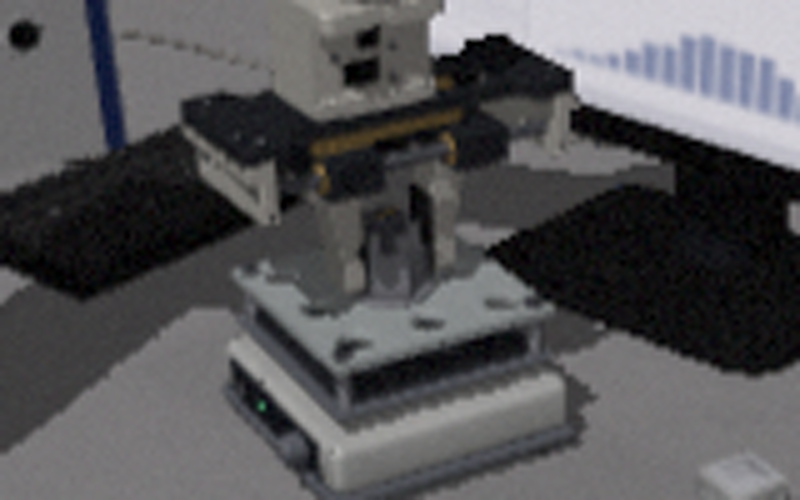

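The jaw opening reads 35.8 mm, so the flats are seated and the side force is low. Now I'll turn clockwise in steps, following the thread down.

```bash
python3 - <<'E'
from h import *
for a in (65,55,45,35,28,21,14,7,0,-7,-14,-20.5):
    robot.goto([.571,.061,.097-.002*(75-a)/360],R(a))
    r=robot.read_tcp_rot(); print(round(robot.read_t(),2),round(np.degrees(np.arctan2(r[1][0],r[0][0])),2),np.round(robot.read_force(),1),np.round(robot.read_ft_torque(),2),np.round(robot.read_effort()[5],3),round(robot.read_grip_width(),3))
robot.dwell(.3);st()
E
```

```text
8.12 65.22 [ 1.5 -0.6 -0.2] [-0.5  -0.75 -0.02] -0.658 0.41
8.41 55.37 [0.5 1.2 0.1] [ 0.21  0.06 -0.06] -0.617 0.409
8.7 45.43 [-2.9  3.3  2.5] [ 1.22  1.04 -0.03] -0.605 0.411
8.99 35.35 [-4.3  4.9  4.8] [ 1.84  1.63 -0.07] -0.397 0.406
9.24 28.34 [-4.1  6.5  5.2] [ 2.23  1.89 -0.05] -0.434 0.406
9.49 21.34 [-4.8  7.1  4.8] [ 2.57  2.08 -0.03] -0.422 0.407
9.74 14.34 [-6.7  7.8  5.5] [ 2.96  2.36 -0.09] -0.396 0.406
9.99 7.34 [-7.1  9.3  5.6] [ 3.43  2.55 -0.13] -0.362 0.411
10.24 0.33 [-7.3 10.1  5.5] [ 3.84  2.77 -0.12] -0.327 0.411
10.49 -6.67 [-7.3 10.6  6.5] [ 4.18  2.92 -0.14] -0.286 0.406
10.74 -13.67 [-8.5 12.   6.3] [ 4.51  3.   -0.15] -0.249 0.41
10.99 -20.16 [-8.2 12.6  6.5] [ 4.8   3.04 -0.19] -0.182 0.41
t 11.29 p [0.5702 0.0631 0.0967] a -20.12 F [-8.5 12.3  7.1] M [ 4.88  2.97 -0.16] g 0.406
```

The torque rises past snug as expected. The side force shows the true axis is about 2 mm towards +y, so I'll null that force while gripping to locate the axis.

```bash
python3 - <<'E'
from h import *
c=np.array([.571,.061,.0965])
for d in ([-.0005,.0015,0],[-.001,.0025,0],[-.001,.0035,0]):
    robot.servo_line(c+d,ori=R(-20.5),speed=.02); robot.dwell(.1); print(d); st()
E
```

```text
[-0.0005, 0.0015, 0]
t 11.64 p [0.5701 0.0632 0.0967] a -20.2 F [-4.8  6.5  4.8] M [ 2.6   1.86 -0.04] g 0.405
[-0.001, 0.0025, 0]
t 11.99 p [0.5701 0.0634 0.0967] a -20.41 F [-1.1  0.4  3.4] M [0.43 0.61 0.22] g 0.409
[-0.001, 0.0035, 0]
t 12.34 p [0.5701 0.0634 0.0967] a -20.47 F [ 0.2 -4.9  4.1] M [-1.76 -0.02  0.1 ] g 0.404
```

```bash
python3 - <<'E'
from h import *
robot.servo_line([.5705,.063,.0967],ori=R(-20.5),speed=.02)
robot.move_gripper(.7); st()
robot.servo_line([.571,.0628,.17],ori=R(-20.5),speed=.15)
robot.goto([.44,.27,.25],R(-20)); st()
for n in("scene","top"):
    P=[];D=[]
    for i in range(8):
        p,d=robot.grab_frame(n);P.append(p.astype(float));D.append(d)
    D=np.array(D);D[D==0]=np.nan
    np.savez(f'{n}B.npz',p=np.mean(P,0),d=np.nanmedian(D,0))
print(robot.read_t())
c=np.array([.572,.0627])
def ov(n,b,u0,u1,v0,v1,s=13,dz=0):
    p=np.load(n+'B.npz')['p'];im=cv2.resize(np.clip(p[v0:v1,u0:u1,::-1]*1.3,0,255).astype(np.uint8),None,fx=s,fy=s,interpolation=cv2.INTER_CUBIC)
    im0=im.copy()
    pts=lambda r,z,n0:np.array([(proj(n,np.append(c+r*np.array([np.cos(t),np.sin(t)]),z))-[u0-.5,v0-.5])*s for t in n0]).astype(np.int32)
    hx=np.radians(b+30+60*np.arange(6))
    for z in(.092,.114): cv2.polylines(im,[pts(.0208,z,hx)],True,(0,0,255),1)
    cv2.polylines(im,[pts(.010,.134,np.linspace(0,6.28,40))],True,(255,0,0),1)
    for k in range(6):
        t=np.radians(b+60*k); d=np.array([np.cos(t),np.sin(t)]);nn=np.array([-d[1],d[0]])
        for s_ in(-1,1):
            L=np.array([(proj(n,np.append(c+r*d+s_*.0045*nn,.126))-[u0-.5,v0-.5])*s for r in(.010,.0165)]).astype(int)
            cv2.line(im,tuple(map(int,L[0])),tuple(map(int,L[1])),(255,0,255),1)
    return np.vstack([im0,im])[:,:]
im=np.hstack([ov('top',9.5,150,180,162,185),ov('scene',9.5,195,225,146,169)]);cv2.imwrite('pics/nutB.png',im)
for n,(u0,u1,v0,v1) in (("top",(152,175,168,190)),("scene",(200,216,146,160))):
  for th in(15,25,35):
    c_=np.load(n+'B.npz')['p'][v0:v1,u0:u1]
    w=np.clip(c_[...,0]-c_[...,2]-th,0,None); v,u=np.mgrid[v0:v1,u0:u1]
    Q=np.array([rayz(n,a,b,.134) for a,b in zip(u.ravel(),v.ravel())])[:,:2]; w=w.ravel()
    mu=(Q*w[:,None]).sum(0)/w.sum(); C=((Q-mu).T*w)@(Q-mu)/w.sum(); e,V=np.linalg.eigh(C); d=V[:,1]
    print(n,th,mu.round(4),(w>0).sum(),np.sqrt(e).round(4),'yaw',np.degrees(np.arctan2(d[1],d[0]))%180)
E
```

```text
t 13.27 p [0.5705 0.063  0.0967] a -20.5 F [-0.5  0.3 -0.1] M [ 0.01 -0.02 -0.02] g 0.701
t 14.92 p [0.44   0.2694 0.2491] a -20.0 F [ 0.5 -1.   0.1] M [-0.09 -0.07  0.01] g 0.703
15.7167
top 15 [0.572 0.062] 23 [0.0015 0.0041] yaw 8.025892497385001
top 25 [0.5723 0.0621] 19 [0.0013 0.0039] yaw 9.628908867120202
top 35 [0.573  0.0623] 14 [0.001  0.0036] yaw 10.097420498215314
scene 15 [0.5691 0.0599] 6 [0.0014 0.0037] yaw 9.449133977819656
scene 25 [0.5696 0.0599] 3 [0.001  0.0026] yaw 12.282353327687872
scene 35 [nan nan] 0 [nan nan] yaw nan<stdin>:33: RuntimeWarning: invalid value encountered in divide
```

View pics/nutB.png

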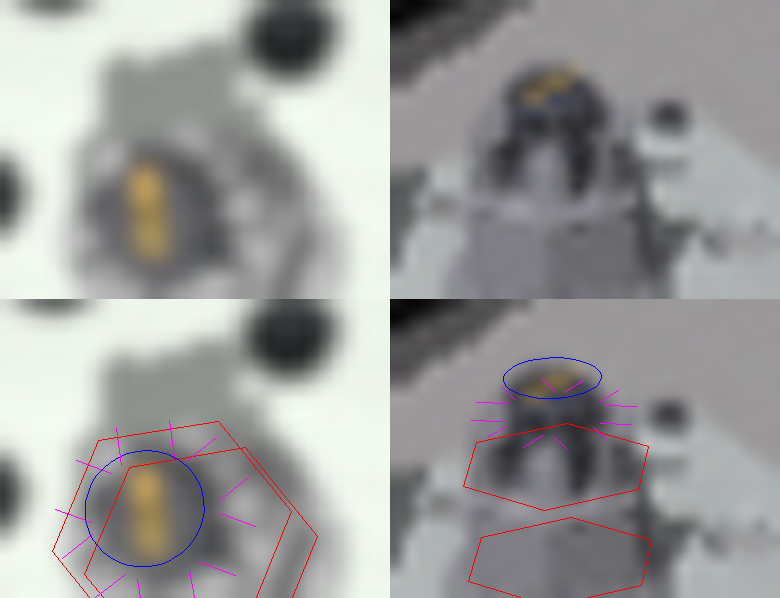

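The slots line up with the paint line (9.5°) in both views, and the implied nut angle is 0.52–0.87. Now the red pin.

```bash
python3 - <<'E'
from h import *
g=np.array([.4115,-.1615])
robot.move_gripper(.4)
robot.goto([*g,.13],R(-28.5)); st()
robot.servo_line([*g,.004],speed=.1); st()
robot.move_gripper(0.); robot.dwell(.1); st()
robot.servo_line([*g,.15],speed=.15); st()
for n in('scene','top'):
    p,d=robot.grab_frame(n); np.savez(n+'C.npz',p=p,d=d)
    if n=='scene': cv2.imwrite('pics/pinC.png',cv2.resize(p[120:280,140:350,::-1],(788,600),interpolation=cv2.INTER_CUBIC))
E
```

```text
t 18.05 p [ 0.4122 -0.161   0.1303] a -28.45 F [0.4 0.3 0.5] M [-0.    0.01 -0.01] g 0.4
t 19.46 p [ 0.4119 -0.1615  0.0044] a -28.49 F [0.6 0.4 0.3] M [ 0.03 -0.06  0.01] g 0.4
t 20.05 p [ 0.4117 -0.1615  0.0042] a -28.49 F [-0.8 -0.3  4.5] M [ 0.21  0.35 -0.  ] g 0.153
t 21.18 p [ 0.4108 -0.1614  0.1491] a -28.51 F [-0.6  0.7 -0.7] M [-0.02  0.05 -0.02] g 0.161
```

View pics/pinC.png

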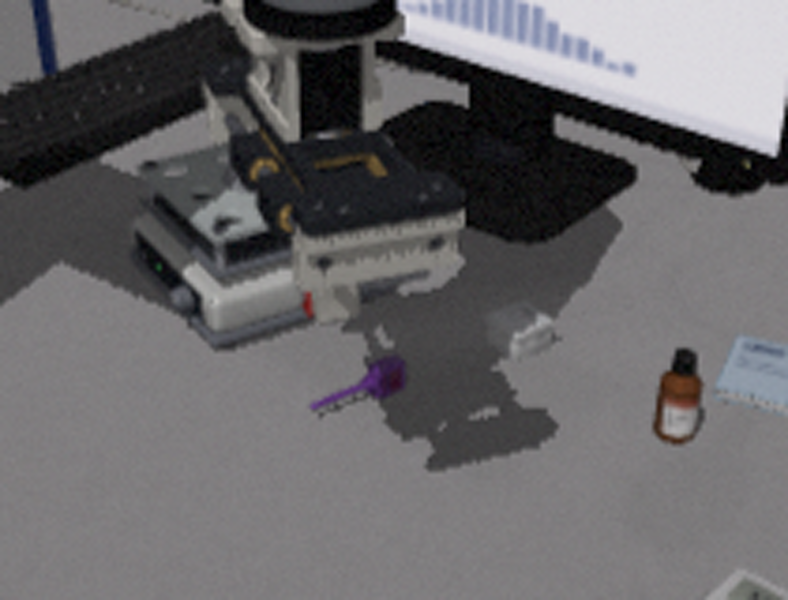

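The pin is held at a 14 mm width with the shank visible at about (400,285). I'll measure the shank in the depth data, relative to the tool.

```bash
python3 - <<'E'
from h import *
A=np.load('sceneC.npz');q=cloud('scene',A['d'])
t=np.array([.4108,-.1614,.1491]);Rt=R(-28.5)
L=(q-t)@Rt   # tool frame: x along pin, y across, z down
m=(L[...,0]>.016)&(L[...,0]<.07)&(abs(L[...,1])<.012)&(L[...,2]>-.03)&(L[...,2]<.02)
X=L[m];o=np.argsort(X[:,0]);print(m.sum());print(np.round(X[o][::2]*1000,1))
vx=cv2.fitLine(X[X[:,0]>.02].astype(np.float32),cv2.DIST_HUBER,0,.01,.01).ravel();print(vx)
E
```

```text
39
[[19.9  3.4 -7.7]
 [21.2 -0.2 -7.7]
 [22.6  2.1 -6.4]
 [25.   1.4 -7.8]
 [27.   2.  -5.4]
 [29.   2.4 -7.6]
 [30.9  3.1 -5.2]
 [33.7  1.6 -3.8]
 [35.8  1.8 -5.9]
 [37.8  2.4 -5.8]
 [39.4  3.8 -6.3]
 [42.2  2.5 -5. ]
 [44.7  1.6 -6.4]
 [45.1  0.4 -8. ]
 [47.1  1.1 -8.1]
 [50.7  3.2 -6.1]
 [52.5  4.3 -6.3]
 [55.7  1.9 -4.3]
 [57.2  3.7 -7.5]
 [61.7 -1.7 -3.6]]
[ 0.9996368  -0.02094791  0.01694971  0.03939742  0.00188194 -0.00657105]
```

The shank sits level and straight in the grip. The grip data before and after the turn both give the axis at (0.5720, 0.0627). Moving to the pre-insertion pose and pushing in with force checks.

```bash
python3 - <<'E'
from h import *
c=np.array([.572,.0627]);yaw=9.5;d=np.array([np.cos(np.radians(yaw)),np.sin(np.radians(yaw))])
P=lambda s,z=.1127:[*(c-s*d),z]   # s = grip-centre distance to axis
robot.goto(P(.105,.15),R(yaw)); st()
robot.servo_line(P(.088,.1127),ori=R(yaw),speed=.08); robot.dwell(.3); st()
print('want',np.round(P(.088),4))
Q=[]
for n in('scene','top'):
    p,dd=robot.grab_frame(n); np.savez(n+'D.npz',p=p,d=dd)
    Q.append(cv2.resize(p[140:200,140:230,::-1] if n=='top' else p[130:190,170:260,::-1],(600,400),interpolation=cv2.INTER_CUBIC)[:, :])
cv2.imwrite('pics/pre.png',cv2.resize(np.vstack(Q),(450,600)))
E
```

```text
t 22.14 p [0.4681 0.0454 0.1495] a 9.52 F [ 1.2 -1.  -0.8] M [-0.08 -0.06  0.03] g 0.154
t 23.1 p [0.4853 0.0483 0.1131] a 9.51 F [-1.1 -0.2 -0.5] M [-0.05 -0.   -0.02] g 0.157
want [0.4852 0.0482 0.1127]
```

View pics/pre.png

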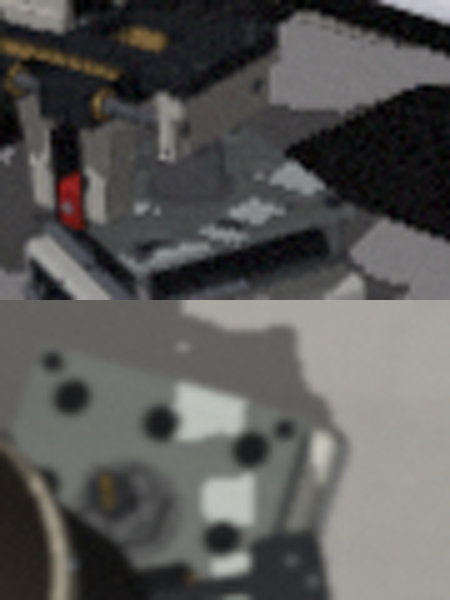

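```bash
python3 - <<'E'
from h import *
c=np.array([.572,.0627]);yaw=9.5;d=np.array([np.cos(np.radians(yaw)),np.sin(np.radians(yaw))])
P=lambda s,z=.1125:[*(c-s*d),z]
for s in [.080,.076,.074,.072,.070,.068,.066,.064,.062,.060,.057,.054,.050,.046,.042]:
    robot.servo_line(P(s),ori=R(yaw),speed=.04)
    f=np.array(robot.read_force()); n=np.array([-d[1],d[0]])
    print(s,round(robot.read_t(),2),'ax',round(f[:2]@d,1),'lat',round(f[:2]@n,1),'z',round(f[2],1),round(np.hypot(*(c-np.array(robot.read_position())[:2])),4))
    if f[:2]@d<-8: break
st()
E
```

```text
0.08 23.55 ax -0.1 lat 0.3 z -0.3 0.0797
0.076 23.8 ax 0.3 lat -0.4 z -1.5 0.0758
0.074 24.05 ax -0.4 lat 0.9 z -1.2 0.074
0.072 24.3 ax -0.9 lat 0.2 z -0.7 0.0719
0.07 24.55 ax -0.2 lat -0.6 z -0.6 0.0699
0.068 24.8 ax -0.0 lat -0.1 z -0.8 0.0679
0.066 25.05 ax -0.2 lat -0.1 z -0.9 0.0659
0.064 25.3 ax -0.5 lat 0.1 z -0.6 0.0639
0.062 25.55 ax -0.2 lat -0.4 z -0.2 0.0619
0.06 25.8 ax 0.5 lat 0.1 z 0.0 0.0599
0.057 26.05 ax 0.2 lat -0.0 z 0.5 0.0568
0.054 26.3 ax -0.3 lat 0.2 z -0.3 0.0538
0.05 26.55 ax -0.4 lat 0.1 z -1.2 0.0497
0.046 26.8 ax 0.2 lat -0.6 z -0.9 0.0458
0.042 27.05 ax -0.7 lat 0.5 z -0.4 0.0417
t 27.05 p [0.5308 0.0558 0.1125] a 9.5 F [-0.8  0.3 -0.4] M [ 0.01  0.01 -0.03] g 0.158
```

It passes through without resistance. Continuing until the collar touches.

```bash
python3 - <<'E'
from h import *
c=np.array([.572,.0627]);yaw=9.5;d=np.array([np.cos(np.radians(yaw)),np.sin(np.radians(yaw))])
P=lambda s,z=.1125:[*(c-s*d),z]
for s in [.039,.037,.036,.035,.034,.033,.032,.031,.030,.029]:
    robot.servo_line(P(s),ori=R(yaw),speed=.03)
    f=np.array(robot.read_force()); n=np.array([-d[1],d[0]])
    print(s,round(robot.read_t(),2),'ax',round(f[:2]@d,1),'lat',round(f[:2]@n,1),'z',round(f[2],1),round(np.hypot(*(c-np.array(robot.read_position())[:2])),4))
    if f[:2]@d<-4: break
st()
for n in('scene','top'):
    p,dd=robot.grab_frame(n); np.savez(n+'E.npz',p=p,d=dd)
    cv2.imwrite(f'pics/in_{n}.png',cv2.resize(p[130:190,170:260,::-1] if n=='scene' else p[140:200,140:230,::-1],(600,400),interpolation=cv2.INTER_CUBIC))
E
```

```text
0.039 27.3 ax 0.0 lat -0.2 z -0.5 0.0389
0.037 27.55 ax -0.3 lat 0.9 z -0.7 0.0369
0.036 27.8 ax -0.6 lat 0.5 z -0.4 0.036
0.035 28.05 ax -0.6 lat -0.4 z -0.3 0.0349
0.034 28.3 ax 0.8 lat 0.2 z -0.9 0.0339
0.033 28.55 ax -2.4 lat -0.2 z 1.0 0.0334
0.032 28.8 ax -5.2 lat 1.9 z 2.1 0.0332
t 28.8 p [0.5393 0.0571 0.1122] a 9.48 F [-5.5  1.   2.1] M [0.04 1.84 0.01] g 0.159
```

View pics/in_scene.png

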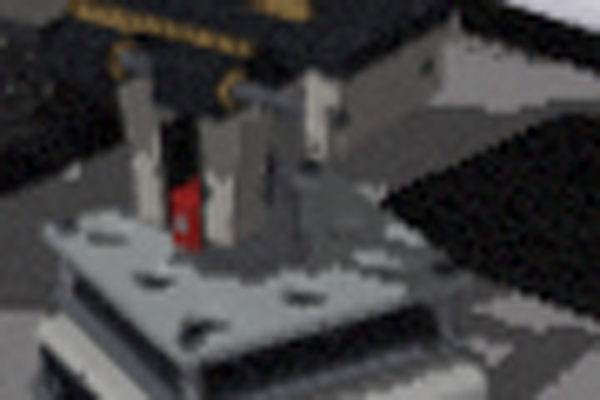

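View pics/in_top.png

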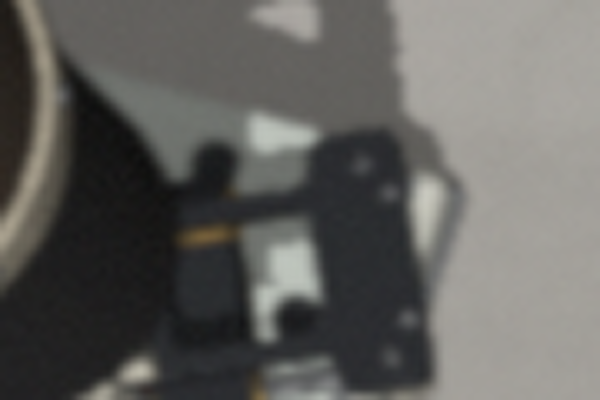

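The collar touched at 33.5 mm, where 34 mm was expected. Relieving the push, releasing and backing off.

```bash
python3 - <<'E'
from h import *
c=np.array([.572,.0627]);yaw=9.5;d=np.array([np.cos(np.radians(yaw)),np.sin(np.radians(yaw))])
P=lambda s,z=.1125:[*(c-s*d),z]
robot.servo_line(P(.0333,.1120),ori=R(yaw),speed=.02); st()
robot.move_gripper(.4); st()
robot.servo_line(P(.034,.20),ori=R(yaw),speed=.12)
robot.goto([.44,.27,.25],R(-20)); st()
for n in("scene","top"):
    Q=[];D=[]
    for i in range(6):
        p,dd=robot.grab_frame(n);Q.append(p.astype(float));D.append(dd)
    p=np.mean(Q,0);D=np.array(D);D[D==0]=np.nan; np.savez(n+'F.npz',p=p,d=np.nanmedian(D,0))
    cv2.imwrite(f'pics/fin_{n}.png',cv2.resize(np.clip(p*1.2,0,255).astype(np.uint8)[140:185,170:237,::-1] if n=='scene' else p.astype(np.uint8)[150:210,140:230,::-1],(750,500),interpolation=cv2.INTER_CUBIC))
E
```

```text
t 29.15 p [0.5391 0.0571 0.1119] a 9.5 F [-1.6 -0.3 -0.1] M [-0.21  0.64  0.02] g 0.157
t 29.77 p [0.5392 0.0572 0.112 ] a 9.5 F [ 0.4  0.6 -0.6] M [-0.03  0.03  0.02] g 0.397
t 31.6 p [0.4399 0.2695 0.2493] a -19.92 F [ 0.2 -0.6 -0.8] M [-0.   -0.02 -0.02] g 0.397
```

View pics/fin_scene.png

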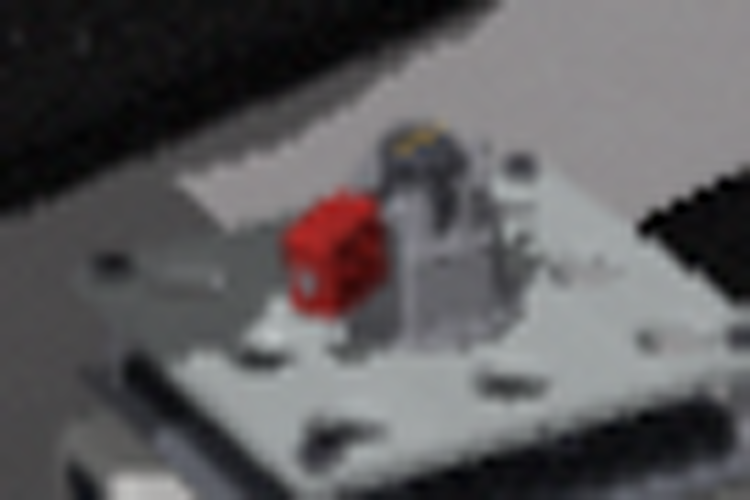

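View pics/fin_top.png

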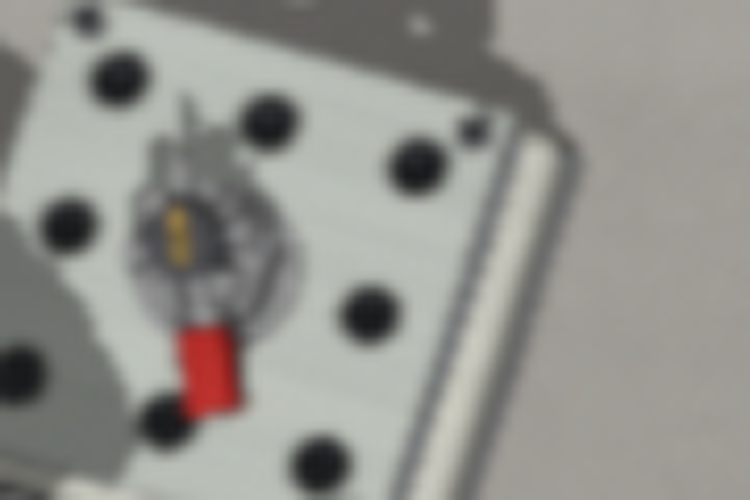

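The pin sits in the nut, with the grip at top (210,370) against the crown and in line with the paint line. The tip's shadow shows on the far side at (188,105). One numeric check on position and rest, then I'll hand in.

```bash
python3 - <<'E'
from h import *
c=np.array([.572,.0627])
def red(p,d,n):
    q=cloud(n,d);h=cv2.cvtColor(np.clip(p,0,255).astype(np.uint8),cv2.COLOR_RGB2HSV)
    m=((h[...,0]<8)|(h[...,0]>172))&(h[...,1]>110)&(abs(q[...,0]-.54)<.06)&(abs(q[...,1]-.06)<.06)&(q[...,2]>.122)
    return q[m]
A=np.load('topF.npz');X=red(A['p'],A['d'],'top')
p2,d2=robot.grab_frame('top');Y=red(p2,d2,'top')
r=cv2.minAreaRect(X[:,:2].astype(np.float32));print(r,X.mean(0),Y.mean(0),'dist',np.hypot(*(c-r[0])))
o=np.load('topA.npz')['p'];df=np.abs(p2.astype(float)-o).max(-1)
for nme,(u,v) in dict(box=(251,162),bottle=(306,168),timer=(361,221)).items(): print(nme,df[v-14:v+14,u-16:u+16].max())
st()
E
```

```text
((0.5366824269294739, 0.05363399162888527), (0.022142013534903526, 0.013315446674823761), 0.24550995230674744) [0.53666789 0.05408509 0.12826244] [0.5366822  0.05410331 0.12818518] dist 0.03646263121851015
box 10.099999999999994
bottle 8.699999999999989
timer 10.099999999999994
t 32.25 p [0.44 0.27 0.25] a -20.01 F [-1.   0.2 -0.1] M [-0.02 -0.02  0.04] g 0.403
```

```bash
python3 -c "
from h import *
robot.job_done(); print(robot.read_t())"
```

```text
the job is handed in; nothing more can be done
the job is handed in; nothing more can be done
```

The castle nut is tightened to the first slot past snug, the red-handled pin is through slot and hole with its collar at the crown, and the job was handed in at about 32 s. No verdict was reported.

**Nut:** I turned it about 95° clockwise in one grip. By my estimate it ends 0.52–0.87 rad past snug. The slot is at 9.5° yaw, and the paint line measured 8–10° in the top view. In the scene view it read 9–12° from only a few pixels.

**Pin:** It went in with no resistance, and contact was felt with the grip 33.5 mm from the axis, where 34 mm was expected. It was then released and the arm backed clear.

**Last checks:**
- **Position:** The camera puts the grip centre about 36 mm from the axis, or about 35 mm after allowing for camera bias. That leaves the collar 18–19 mm from the hole centre, under the 23 mm limit.
- **Tilt:** The grip has sagged by about 4 mm (about 6°) from the hole's clearance, within the 14° allowed.
- **At rest:** Two looks about half a second apart gave the same pin position to 0.1 mm.
- **Other objects:** The bottle, box and timer look unchanged from the first pictures.

**One disagreement:** The camera's plate centre and the axis felt through the grip differed by about 1.5–2 mm. I used the felt one, and the fit bore it out.

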